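Start a hardness measurement

ROBOT

A 6-joint arm with a two-finger parallel gripper is mounted at the origin on the work surface. World frame = base frame: x ahead of the robot, y to its left, z up, the work surface at z = 0. Lengths are in m, angles in rad, forces in N, time in s.
With the tool pointing down it reaches from about 0.25 to 0.725 m from the base axis. Payload 4 kg.
Tool frame: the origin (TCP) lies midway between the tips of the shut fingers; the grasp point (between the pads) lies 19 mm behind it; z points along the fingers, y is the line along which they close (so a half turn about z gives the same grasp; the last joint's range is limited). The gripper opens to 85 mm and grips with 20 to 120 N. Pads are 22 mm wide; open, the fingers measure 114 mm over their backs; the gripper's body (76 mm by 85 mm) begins 54 mm behind the grasp point. The pads swing forward as they close: fully open they stand 13 mm farther back than shut.
Start: joints at [-1.117, 0.241, 0.005, 1.335, 0, 1.571], TCP at [0.219, -0.449, 0.231] pointing down, gripper open.
Joint ranges: [-2.72, 2.72], [-1.05, 1.87], [-1.09, 1.28], [-1.99, 2.15], [-1.42, 1.44], [-3.14, 3.14]. Speed limits (rad/s): [2.79, 2.79, 3.14, 3.14, 3.14, 3.14].

INTERFACE

Orientations are given as a unit quaternion [x, y, z, w].
In Python, from workcell import bot gives the robot as it stands.
- The arm moves only by the tool play_rows, never from a script. Its argument "moves" is a list of rows, each a list of 3 entries, a list of its own where there are three numbers: the opening, from -1 (shut) to 1 (fully open), then the shift along the tool's x, y, z in cm, then the turn, a rotation vector about the tool's x, y, z in rad. A call has 1 to 12 rows; each row shifts and turns the commanded pose from where the row before left it, along the tool's axes as they then stand; what a row does not reach is not made up. A row lasts 1/12 s, in which the tool goes at most 41.7 mm and 7.16 degrees, less where a joint would pass 70% of its speed; a pose out of reach is approached as far as the arm can. A call is refused whole if a number of a shift passes 4.17 or a number of a turn 0.125, either way. A call with a gripper value outside its range is refused whole. The fingers move at their own pace and stop on an object; the grip force is fixed at half the most. Time passes only in rows, so rows that do not move let the fingers close. It gives the time, the measured TCP pose, the force and the opening at its end, in the units of the state.
- bot.get_obs(): the state, without advancing time (a new reading comes with each control period).
- bot.camera(name): name is "scene" or "top" or "wrist"; returns (picture, depth): 400x640x3 uint8, red, green, blue; 400x640 float32, m along the optical axis (not along the pixel's ray), 0 where there is no reading.
- bot.camera_info(name): a dict with "K" (3x3 intrinsics, pixels), "world_from_camera" (4x4, takes a point from camera to world coordinates); the wrist camera has in their place "T_tool_cam" (4x4, takes a point from camera to tool coordinates, whose origin is the TCP and whose axes are the flange's). Camera axes: x right, y up, looking along -z (the intrinsics and any distortion apply to the point x, -y, -z); pixel columns grow to the right and rows downward; lengths in m; the calibration is good to about 2 mm. A picture is of the moment at which its call begins: read the wrist's pose just before it. camera_info takes no time and is no camera call.
- bot.job_done(): hands the job in, once; it reports no verdict.
The state is a dict: "clock": time; "joint_pos": joint angles; "joint_vel": joint speeds; "tau": joint torques, N m; "eef_pos": TCP position; "tool_rot": TCP orientation; "ft_force": force on the tool from outside, world axes, zero at the start; "ft_torque": the same for the moment, N m; "grip_width": finger opening in m.
Only numpy, scipy, OpenCV 4.12 (cv2) and the standard library are available. Lean on these libraries where they do the work, as an engineer would, in place of code of your own. Each camera call takes 0.05 s, during which the arm holds its last target. There are 200 camera calls.

TASK

Start a hardness measurement by pressing three controls in this order: switch the control unit on by pressing the raised far half of its rocker right down, then press its large square key right down so that it stays down, then press the round start button on the front of the hardness tester's base fully down and let it spring back. Do not press the small round key or the narrow bar key, and do not press the square key or the start button before its turn. Nothing is to be picked up: leave the specimens and everything else on the bench where they are.

Things in the scene. Friction and masses are not known exactly. Their poses are not given: they have to be found in the camera images.
- console: control unit, white box fixed to the bench, 240 (its x) x 320 mm (y). Origin: centre of its underside; x points away from the operator, y to the left. The front 140 mm is a deck 51 mm high; in one row on it, 60 mm before the origin: the rocker (at y +100 mm) and the three keys (at y +19, -43 and -105 mm, in an order that varies). Behind it the display part, 95 mm high.
- rocker (a joint): tilt of the power rocker, a white paddle 26 mm wide, 56 mm long along the unit's x: two flat 28 mm halves meeting in a shallow V over the pivot. 0 = off: near half level, far half sloping up, its end 11 mm higher. Grows as the far half is pressed; 0.4 rad = on (stop): far half level, near half raised. Turns at about 2 N on the far half, stays where left. Starts at 0 to 0.05.
- rocker_pad (a point): point on the top face of the rocker's far half (the one to press), 19 mm from the pivot line along that half and midway across; it moves with the rocker: 69 mm above the bench when off, 62 mm when on.
- key_square (a joint): travel of the square key, the largest: 30 x 30 mm. Joint value 0 when up, 0.006 m when fully down. It has no spring: it moves at about 2.5 N and stays where it is left.
- key_square_top (a point): centre of the square key's top face, 66 mm above the bench when up, 60 mm when down (then 6 mm above its 40 mm wide, 48 mm deep surround).
- key_round (a joint): travel of the small round key, 18 mm across. Not to be pressed. Joint value 0 when up, 0.006 m when fully down. It has no spring: it moves at about 2.5 N and stays where it is left.
- key_round_top (a point): centre of the round key's top face, 66 mm above the bench when up.
- key_bar (a joint): travel of the narrow bar key, 12 mm wide and 42 mm long along the control unit's x axis. Not to be pressed. Joint value 0 when up, 0.006 m when fully down. It has no spring: it moves at about 2.5 N and stays where it is left.
- key_bar_top (a point): centre of the bar key's top face, 66 mm above the bench when up.
- tester: hardness tester fixed to the bench. Origin: centre of its underside; x points from its front to its column. Navy base 420 (x) x 200 mm (y), 70 mm high. White head and column from x = -20 mm backwards, up to 450 mm; the head's underside is 250 mm up, with the indenter over a round anvil at x = +40 mm. The start button is on the bare front of the base, at x = -165 mm, y = 0.
- start (a joint): travel of the round start button: 0 when up, 0.008 m when fully down; a spring pushes it back up, about 6 N when fully down.
- start_top (a point): centre of the top face of the start button, 44 mm across, a plain metal cap in a black collar on the front of the tester's base; 94 mm above the bench when up, 86 mm when down; the collar is 60 mm across, its top 82 mm above the bench. The point moves with the button.
- specimen: mounted specimen, grey disc 30 mm across and 20 mm high, lying on the tester's round anvil beneath the indenter. Origin: centre of its underside. Leave it.
- puck_base: small mounted specimen, grey disc 25 mm across and 22 mm high, standing on the tester's base about 75 mm to one side of the start button's centre. Origin: centre of its underside. Leave it.
- puck_bench: mounted specimen, grey disc 30 mm across and 25 mm high, standing on the bench between the control unit and the tester. Origin: centre of its underside. Leave it.
- tray: clear specimen tray, 150 x 100 x 18 mm, on the bench left of the control unit. Origin: centre of its underside. Leave it.
- block_a: 25 mm steel test block in the tray. Origin: centre of its underside. Leave it.
- block_b: 25 mm brass test block in the tray. Origin: centre of its underside. Leave it.
- bottle: amber jar, 60 mm across and 130 mm high, standing on the bench between the control unit and the tester, farther from the robot. Origin: centre of its underside. Leave it.
- pen: pen, 130 mm long and 9 mm thick, lying on the tester's base along its edge, about 75 mm from the start button's centre. Origin: middle of its underside. Leave it.

How it is judged:
By the outcome, as a careful person would: the job done as asked, in the order asked, and still so for the second after the job is handed in, with the robot touching nothing.
It also fails if it takes over 45 s, if anything falls off the work surface, if the arm or the gripper's body presses on something with over 40 N, if the wrist force passes 120 N, or if a joint passes its speed limit or range.

## Working session

There is one attempt and no reset: what is moved stays moved. The work goes in short steps, Python scripts to look and compute and a tool call to move; the robot and the scene stay as the last step left them, time stands still between calls to the robot, and variables do not carry over. Pictures are saved under pics/ and viewed, on a budget of 10 in all, crops included, one or two more only if the job needs it, and the job is handed in when it is done.

Besides the shell and the picture viewer there is one more tool, called after "Call:" by a JSON object that holds its "op" and its "data", one argument or row to a line. play_rows: Moves the arm, as the interface text tells. Its arguments: {"type":"object","properties":{"moves":{"type":"array"}},"required":["moves"]}

```bash
mkdir -p pics; cat > h.py <<'E'
import numpy as np, cv2
from workcell import bot
def snap(n,f):
    im,d=bot.camera(n); cv2.imwrite('pics/'+f+'.png',im[:,:,::-1]); np.savez('pics/'+f+'.npz',im=im,d=d); return im,d
def pts(n,d,o=None):
    I=bot.camera_info(n);K=np.array(I['K'])
    T=np.array(I['world_from_camera'])
    v,u=np.mgrid[:400,:640]
    P=np.stack([(u-K[0,2])/K[0,0]*d,-(v-K[1,2])/K[1,1]*d,-d],-1)
    return P@T[:3,:3].T+T[:3,3]
E
python3 - <<'E'
from h import *
for n in('top','scene'):
    im,d=snap(n,n+'0'); I=bot.camera_info(n);print(n,I)
print(bot.camera_info('wrist')); print(bot.get_obs())
E
```

```text
top {'K': array([[474.31918785,   0.        , 331.23477771],
       [  0.        , 474.31918785, 203.6247004 ],
       [  0.        ,   0.        ,   1.        ]]), 'world_from_camera': array([[-0.00958657,  0.99545967, -0.0947003 ,  0.45104873],
       [-0.99994823, -0.00922036,  0.00430388, -0.00676166],
       [ 0.00341117,  0.09473666,  0.99549652,  1.36383192],
       [ 0.        ,  0.        ,  0.        ,  1.        ]])}
scene {'K': array([[395.46483261,   0.        , 320.69320349],
       [  0.        , 395.46483261, 195.6317177 ],
       [  0.        ,   0.        ,   1.        ]]), 'world_from_camera': array([[ 0.21624141, -0.7412174 ,  0.63548124,  1.24620732],
       [ 0.97618548,  0.15256327, -0.15422827, -0.17505118],
       [ 0.01736559,  0.6536981 ,  0.75655616,  0.94636268],
       [ 0.        ,  0.        ,  0.        ,  1.        ]])}
{'K': array([[280.34778357,   0.        , 319.44195293],
       [  0.        , 280.34778357, 203.74779569],
       [  0.        ,   0.        ,   1.        ]]), 'T_tool_cam': array([[-2.80948780e-04,  9.55969040e-01,  2.93467400e-01,

[... 264 characters left out ...]
1.00000000e+00]])}
{'clock': 0.1, 'joint_pos': array([-1.11699705e+00,  2.41326769e-01,  3.84731108e-03,  1.33520007e+00,
        2.99416048e-05,  1.57082124e+00]), 'joint_vel': array([ 0.00047084, -0.00217325,  0.00347798, -0.00116377,  0.0004682 ,
       -0.00099799]), 'tau': array([ 4.57568585e-04, -3.73139012e+01,  2.53010005e+01,  1.08828291e-02,
        4.22373125e-05, -9.85520103e-06]), 'eef_pos': array([ 0.21894941, -0.44887652,  0.23050297]), 'tool_rot': array([ 9.74370900e-01,  2.24945465e-01, -1.97244583e-04, -9.20830755e-04]), 'ft_force': array([ 0.69858936, -0.58850494,  0.08938917]), 'ft_torque': array([-0.01864536, -0.03771035,  0.00758977]), 'grip_width': 0.08552994742378707}
```

View pics/top0.png

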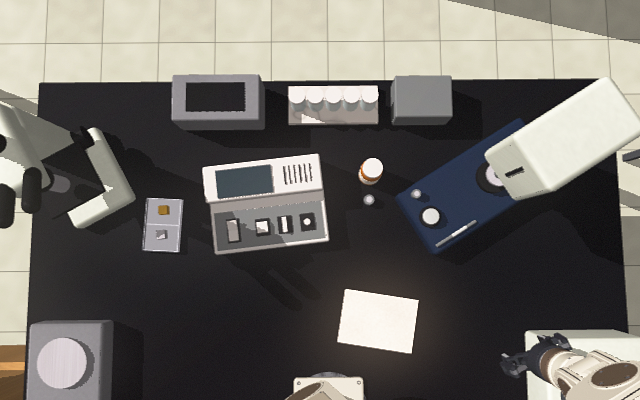

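View pics/scene0.png

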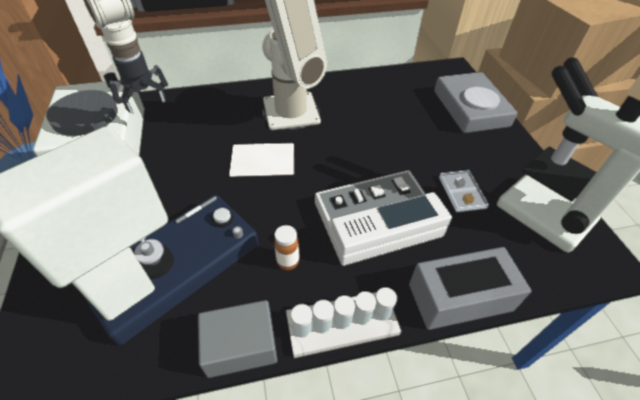

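The top view shows the rocker at about (233,230), square key (262,227), bar (285,225), round key (307,222) and start button (431,216). The scene view agrees on the layout.

```bash
cat >> h.py <<'E'
def ray(n,u,v,z):
    I=bot.camera_info(n);K=np.array(I['K']);T=np.array(I['world_from_camera'])
    r=T[:3,:3]@np.array([(u-K[0,2])/K[0,0],-(v-K[1,2])/K[1,1],-1]);c=T[:3,3]
    return c+r*(z-c[2])/r[2]
E
python3 - <<'E'
from h import *
from scipy.spatial.transform import Rotation as R
f=np.load('pics/top0.npz');im=f['im']
g=cv2.cvtColor(im,cv2.COLOR_RGB2GRAY)
def comps(x0,x1,y0,y1,t):
    m=(g[y0:y1,x0:x1]>t).astype(np.uint8)
    n,l,s,c=cv2.connectedComponentsWithStats(m)
    for i in range(1,n):
        if s[i,4]>15: print(s[i],c[i]+[x0,y0])
print('keys');comps(216,322,208,245,185)
print('start');comps(415,447,205,228,170)
for n,u,v,z in [('rock',233,230,.065),('sq',262,227,.066),('bar',285,225,.066),('rnd',307,222,.066),('start',431,216,.094),('conFL',216,254,.051),('conFR',328,240,.051)]:print(n,ray('top',u,v,z))
print(R.from_quat(bot.get_obs()['tool_rot']).as_matrix())
c=cv2.resize(im[145:265,195:455],None,fx=3,fy=3,interpolation=cv2.INTER_CUBIC);cv2.imwrite('pics/c1.png',c[:,:,::-1])
E
```

```text
keys
[66  9  6 15 62] [284.17741935 224.06451613]
[88 10  6  7 30] [306.6        221.16666667]
[40 13 12 11 80] [262.425 225.2  ]
[ 69  30  37   7 102] [303.35294118 241.44117647]
start
[  8   4  16  15 195] [430.51282051 215.86153846]
rock [0.50465264 0.25690952 0.065     ]
sq [0.51206033 0.17755046 0.066     ]
bar [0.51693856 0.11468097 0.066     ]
rnd [0.52458776 0.05446431 0.066     ]
start [ 0.53599494 -0.27974627  0.094     ]
conFL [0.43970748 0.30581036 0.051     ]
conFR [ 0.47516966 -0.00254255  0.051     ]
[[ 8.98798997e-01  4.38360268e-01 -7.98652169e-04]
 [ 4.38360994e-01 -8.98797379e-01  1.70572283e-03]
 [ 2.98946419e-05 -1.88319993e-03 -9.99998226e-01]]
```

View pics/c1.png

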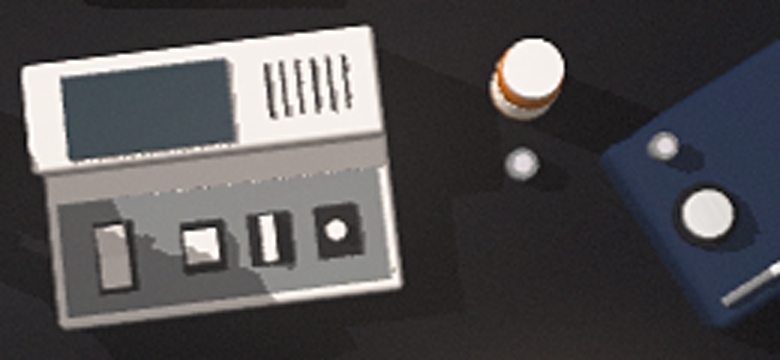

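The crop confirms it: rocker centre about (233,231), square key (262,227), start button (431,216). First I'll shut the fingers and turn a little to learn the sense of joint 6.

Call:
{"op": "play_rows", "data": {
  "moves": [
    [-1,[1.4,-2.6,0],[0,0,0.115]],
    [-1,[1.4,-2.6,0],[0,0,0.115]],
    [-1,[1.4,-2.6,0],[0,0,0.115]]
  ]
}}

```text
clock: 0.35
eef_pos: [0.232, -0.3609, 0.2304]
tool_rot: [0.999, 0.051, -0.001, -0.001]
ft_force: [0.3, -0.1, 0.1]
grip_width: 0.0518
```

```bash
python3 -c "
from h import *
o=bot.get_obs();print(o)"
```

```text
{'clock': 0.35, 'joint_pos': array([-9.99424918e-01,  1.02495967e-01, -1.65918241e-01,  1.30458355e+00,
       -4.29154377e-05,  2.04100468e+00]), 'joint_vel': array([ 0.6086648 , -0.48596185, -0.54987872, -0.08305695,  0.00900186,
        1.9580235 ]), 'tau': array([ -3.7864539 , -28.06752205,  25.76731861,   0.1708984 ,
        -0.16480844,  -1.69045866]), 'eef_pos': array([ 0.23203379, -0.36093862,  0.23042527]), 'tool_rot': array([ 9.98720421e-01,  5.05599569e-02, -5.66291427e-04, -9.44113870e-04]), 'ft_force': array([ 0.3150545 , -0.0926975 ,  0.09591139]), 'ft_torque': array([ 0.02719929, -0.09357755, -0.03438991]), 'grip_width': 0.051796870129234535}
```

Call:
{"op": "play_rows", "data": {
  "moves": [
    [-1,[0,0,0],[0,0,-0.12]],
    [-1,[0,0,0],[0,0,-0.12]],
    [-1,[0,0,0],[0,0,-0.12]],
    [-1,[0,0,0],[0,0,-0.12]],
    [-1,[0,0,0],[0,0,-0.12]],
    [-1,[0,0,0],[0,0,-0.12]],
    [-1,[0,0,0],[0,0,-0.12]],
    [-1,[0,0,0],[0,0,-0.12]],
    [-1,[0,0,0],[0,0,-0.12]],
    [-1,[0,0,0],[0,0,-0.12]],
    [-1,[0,0,0],[0,0,-0.12]],
    [-1,[0,0,0],[0,0,-0.12]]
  ]
}}

```text
clock: 1.35
eef_pos: [0.2326, -0.3619, 0.2309]
tool_rot: [0.713, 0.701, 0.0, -0.001]
ft_force: [-0.6, -0.5, 0.2]
grip_width: 0.0001
```

Call:
{"op": "play_rows", "data": {
  "moves": [
    [-1,[0,0,0],[0,0,-0.12]],
    [-1,[0,0,0],[0,0,-0.01]],
    [-1,[2.5,1,0],[0,0,0]],
    [-1,[2.5,1,0],[0,0,0]],
    [-1,[2.5,1,0],[0,0,0]],
    [-1,[2.5,1,0],[0,0,0]],
    [-1,[2.5,1,0],[0,0,0]],
    [-1,[2.5,1,0],[0,0,0]],
    [-1,[2.5,1,0],[0,0,0]],
    [-1,[2.5,1,0],[0,0,0]],
    [-1,[2.5,1,0],[0,0,0]],
    [-1,[2.5,1,0],[0,0,0]]
  ]
}}

```text
clock: 2.35
eef_pos: [0.3052, -0.1016, 0.2312]
tool_rot: [0.669, 0.743, 0.0, -0.0]
ft_force: [0.2, -0.4, 0.1]
grip_width: -0.0004
```

Call:
{"op": "play_rows", "data": {
  "moves": [
    [-1,[2.4,1.9,0.2],[0,0,0]],
    [-1,[2.4,1.9,0.2],[0,0,0]],
    [-1,[2.4,1.9,0.2],[0,0,0]],
    [-1,[2.4,1.9,0.2],[0,0,0]],
    [-1,[2.4,1.9,0.2],[0,0,0]],
    [-1,[2.4,1.9,0.2],[0,0,0]],
    [-1,[2.4,1.9,0.2],[0,0,0]],
    [-1,[2.4,1.9,0.2],[0,0,0]],
    [-1,[2.4,1.9,0.2],[0,0,0]],
    [-1,[2.4,1.9,0.2],[0,0,0]],
    [-1,[2.4,1.9,0.2],[0,0,0]],
    [-1,[0,0,0],[0,0,0]]
  ]
}}

```text
clock: 3.35
eef_pos: [0.4868, 0.1861, 0.2078]
tool_rot: [0.667, 0.745, 0.001, -0.0]
ft_force: [1.2, 0.6, 0.8]
grip_width: -0.0006
```

```bash
cat >> h.py <<'E'
from scipy.spatial.transform import Rotation as R
def wsnap(f):
    o=bot.get_obs(); im,d=snap('wrist',f)
    T=np.eye(4);T[:3,:3]=R.from_quat(o['tool_rot']).as_matrix();T[:3,3]=o['eef_pos']
    T=T@np.array(bot.camera_info('wrist')['T_tool_cam']); np.save('pics/'+f+'_T.npy',T); print(o['eef_pos'],o['tool_rot']); return im,d,T
def wray(T,u,v,z):
    K=np.array(bot.camera_info('wrist')['K'])
    r=T[:3,:3]@np.array([(u-K[0,2])/K[0,0],-(v-K[1,2])/K[1,1],-1]);c=T[:3,3]
    return c+r*(z-c[2])/r[2]
E
python3 -c "
from h import *
wsnap('w1')"
```

```text
[0.48677187 0.18613796 0.20780473] [ 6.67477079e-01  7.44629883e-01  7.20958391e-04 -4.08403896e-04]
```

View pics/w1.png

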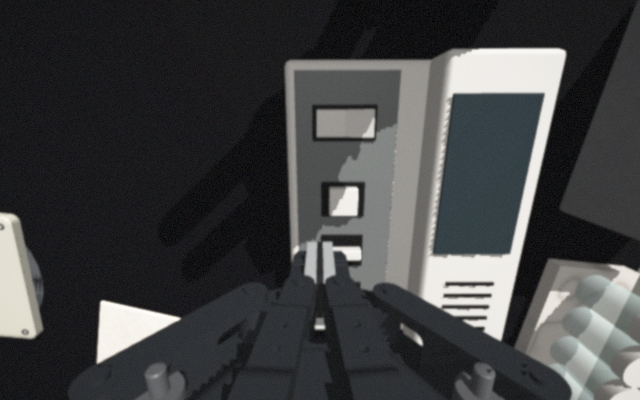

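The wrist view shows the rocker at u 316–376, v 107–138 (pivot u≈345), the square key centred at (344,201), and the bar key partly behind the fingers.

```bash
python3 -c "
from h import *
T=np.load('pics/w1_T.npy')
for n,u,v,z in [('pivot',345,123,.058),('near',316,123,.058),('far',376,122,.069),('farlevel',376,122,.062),('pad',365,122,.069),('sq',344,201,.066),('deckN',291,65,.051),('deckN2',296,240,.051)]: print(n,wray(T,u,v,z))
"
```

```text
pivot [0.50527993 0.25864634 0.058     ]
near [0.47630554 0.25547896 0.058     ]
far [0.53395783 0.26289702 0.069     ]
farlevel [0.53531504 0.26295311 0.062     ]
pad [0.52339072 0.26174186 0.069     ]
sq [0.51426234 0.17978144 0.066     ]
deckN [0.44636888 0.3066239  0.051     ]
deckN2 [0.46683406 0.12245364 0.051     ]
```

Call:
{"op": "play_rows", "data": {
  "moves": [
    [-1,[2.35,1.55,0],[0,0,0]],
    [-1,[2.35,1.55,0],[0,0,0]],
    [-1,[2.35,1.55,0],[0,0,0]],
    [-1,[0,0,2.5],[0,0,0]],
    [-1,[0,0,2.5],[0,0,0]],
    [-1,[0,0,2.5],[0,0,0]],
    [-1,[0,0,2.5],[0,0,0]],
    [-1,[0,0,1.3],[0,0,0]],
    [-1,[0,0,0],[0,0,0]],
    [-1,[0,0,0],[0,0,0]]
  ]
}}

```text
clock: 4.23
eef_pos: [0.5223, 0.2559, 0.0958]
tool_rot: [0.669, 0.744, -0.001, -0.0]
ft_force: [0.3, 0.6, 0.1]
grip_width: 0.0001
```

Call:
{"op": "play_rows", "data": {
  "moves": [
    [-1,[0.5,0.4,0],[0,0,0]],
    [-1,[0,0,0.5],[0,0,0]],
    [-1,[0,0,0.5],[0,0,0]],
    [-1,[0,0,0.5],[0,0,0]],
    [-1,[0,0,0.4],[0,0,0]],
    [-1,[0,0,0.4],[0,0,0]],
    [-1,[0,0,0.3],[0,0,0]],
    [-1,[0,0,0.3],[0,0,0]],
    [-1,[0,0,0],[0,0,0]]
  ]
}}

```text
clock: 4.98
eef_pos: [0.5268, 0.2626, 0.067]
tool_rot: [0.668, 0.744, 0.0, 0.0]
ft_force: [-0.5, 0.2, -0.5]
grip_width: 0.0001
```

Call:
{"op": "play_rows", "data": {
  "moves": [
    [-1,[0,0,0.2],[0,0,0]],
    [-1,[0,0,0.2],[0,0,0]],
    [-1,[0,0,0],[0,0,0]]
  ]
}}

```text
clock: 5.23
eef_pos: [0.5267, 0.2626, 0.0631]
tool_rot: [0.668, 0.744, 0.0, -0.0]
ft_force: [0.1, -0.3, 0.5]
grip_width: -0.0001
```

Call:
{"op": "play_rows", "data": {
  "moves": [
    [-1,[0,0,0.1],[0,0,0]],
    [-1,[0,0,0.1],[0,0,0]],
    [-1,[0,0,0.1],[0,0,0]],
    [-1,[0,0,0],[0,0,0]]
  ]
}}

```text
clock: 5.57
eef_pos: [0.5268, 0.2626, 0.0619]
tool_rot: [0.668, 0.744, 0.0, 0.0]
ft_force: [-2.1, -1.3, 10.1]
grip_width: -0.0001
```

Call:
{"op": "play_rows", "data": {
  "moves": [
    [-1,[0,0,-2],[0,0,0]],
    [-1,[0,0,-2],[0,0,0]],
    [-1,[0,0,-2],[0,0,0]],
    [-1,[0,0,-2],[0,0,0]],
    [-1,[-2,-0.55,0],[0,0,0]],
    [-1,[-2,-0.55,0],[0,0,0]],
    [-1,[-2,-0.55,0],[0,0,0]],
    [-1,[-2.2,-0.5,0],[0,0,0]],
    [-1,[0,0,0],[0,0,0]],
    [-1,[0,0,0],[0,0,0]]
  ]
}}

```text
clock: 6.4
eef_pos: [0.5136, 0.1778, 0.1401]
tool_rot: [0.669, 0.744, -0.0, -0.0]
ft_force: [0.0, 0.7, -0.1]
grip_width: 0.0003
```

```bash
python3 -c "
from h import *
wsnap('w2')"
```

```text
[0.51359909 0.1778485  0.14012958] [ 6.68598822e-01  7.43623086e-01 -3.02557345e-04 -4.80347616e-04]
```

View pics/w2.png

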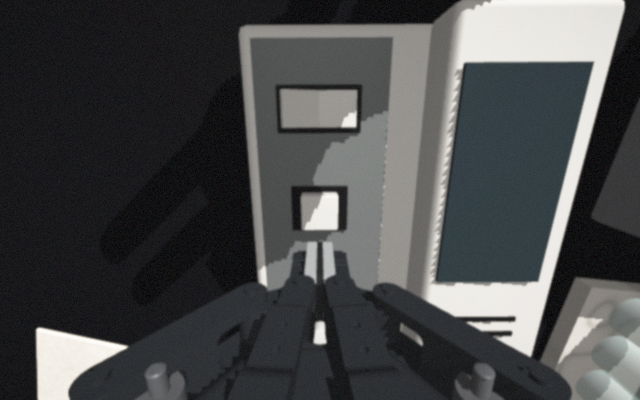

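The rocker shows at u 278–360, v 87–131, and the square key is centred at about (320,211). I'll check the rocker heights from depth and the square's position.

```bash
python3 -c "
from h import *
T=np.load('pics/w2_T.npy');d=np.load('pics/w2.npz')['d'];K=np.array(bot.camera_info('wrist')['K'])
print('sq',wray(T,320,211,.066))
def w(u,v):
    D=np.median(d[v-3:v+4,u-1:u+2]);return (T@[(u-K[0,2])/K[0,0]*D,-(v-K[1,2])/K[1,1]*D,-D,1])[:3].round(4)
for u in (282,300,315,325,340,355): print(u,w(u,109))
print(w(320,211), w(320,165),w(270,150))
"
```

```text
sq [0.51431006 0.17998811 0.066     ]
282 [0.479  0.2555 0.0729]
300 [0.4914 0.257  0.0682]
315 [0.5022 0.2583 0.0637]
325 [0.5096 0.2591 0.0625]
340 [0.5207 0.2603 0.0628]
355 [0.5319 0.2614 0.0627]
[0.5143 0.1803 0.0668] [0.5105 0.2152 0.0518] [0.4687 0.2232 0.0521]
```

The rocker is on: its far half is level at 62 mm and its near end is raised. Next I press the square key.

Call:
{"op": "play_rows", "data": {
  "moves": [
    [-1,[0.2,0.1,0],[0,0,0]],
    [-1,[0,0,1.5],[0,0,0]],
    [-1,[0,0,1.5],[0,0,0]],
    [-1,[0,0,1.5],[0,0,0]],
    [-1,[0,0,1.5],[0,0,0]],
    [-1,[0,0,0.5],[0,0,0]],
    [-1,[0,0,0.4],[0,0,0]],
    [-1,[0,0,0.4],[0,0,0]],
    [-1,[0,0,0.4],[0,0,0]],
    [-1,[0,0,0],[0,0,0]]
  ]
}}

```text
clock: 7.28
eef_pos: [0.5152, 0.1812, 0.0634]
tool_rot: [0.668, 0.744, 0.0, 0.0]
ft_force: [-0.3, -0.4, -0.2]
grip_width: -0.0001
```

Call:
{"op": "play_rows", "data": {
  "moves": [
    [-1,[0,0,0.1],[0,0,0]],
    [-1,[0,0,0.1],[0,0,0]],
    [-1,[0,0,0],[0,0,0]]
  ]
}}

```text
clock: 7.53
eef_pos: [0.5154, 0.1811, 0.0619]
tool_rot: [0.668, 0.744, 0.001, 0.0]
ft_force: [-0.5, 0.9, 1.0]
grip_width: 0.0002
```

Call:
{"op": "play_rows", "data": {
  "moves": [
    [-1,[0,0,0.1],[0,0,0]],
    [-1,[0,0,0.1],[0,0,0]],
    [-1,[0,0,0.1],[0,0,0]],
    [-1,[0,0,0],[0,0,0]]
  ]
}}

```text
clock: 7.87
eef_pos: [0.5155, 0.1811, 0.06]
tool_rot: [0.668, 0.744, 0.001, 0.0]
ft_force: [-3.4, -0.0, 10.9]
grip_width: 0.0002
```

Call:
{"op": "play_rows", "data": {
  "moves": [
    [-1,[0,0,-2.5],[0,0,0]],
    [-1,[0,0,-2.5],[0,0,0]],
    [-1,[0,0,-2.5],[0,0,0]],
    [-1,[0,0,-2.5],[0,0,0]],
    [-1,[0,0,-2.5],[0,0,0]],
    [-1,[0,0,-2],[0,0,0]],
    [-1,[0,0,0],[0,0,0]],
    [-1,[0,0,0],[0,0,0]]
  ]
}}

```text
clock: 8.53
eef_pos: [0.5157, 0.1809, 0.2044]
tool_rot: [0.668, 0.744, 0.001, 0.001]
ft_force: [0.1, -0.3, -1.2]
grip_width: -0.0001
```

```bash
python3 -c "
from h import *
im,d,T=wsnap('w3');K=np.array(bot.camera_info('wrist')['K'])
v,u=np.mgrid[:400,:640]
P=np.stack([(u-K[0,2])/K[0,0]*d,-(v-K[1,2])/K[1,1]*d,-d],-1)@T[:3,:3].T+T[:3,3]
def z(x,y):
    m=(np.hypot(P[...,0]-x,P[...,1]-y)<.006)&(P[...,2]<.09); return np.median(P[m],0).round(4),m.sum()
print('sq',z(.5143,.180),'deck',z(.51,.2152),'pad',z(.524,.261),'near',z(.482,.256))
"
```

```text
[0.51573064 0.18089598 0.20436429] [0.66797992 0.74417796 0.00116721 0.00079401]
sq (array([0.5142, 0.1802, 0.0609]), np.int64(99)) deck (array([0.5099, 0.2152, 0.0516]), np.int64(102)) pad (array([0.5239, 0.261 , 0.0626]), np.int64(126)) near (array([0.4824, 0.2561, 0.0719]), np.int64(126))
```

Depth shows the square key at 60.9 mm, so it is down, and the rocker is still on. Now I move to the start button.

Call:
{"op": "play_rows", "data": {
  "moves": [
    [-1,[-2,-0.2,0],[0,0,0]],
    [-1,[-4,-0.25,0],[0,0,0]],
    [-1,[-4,-0.25,0],[0,0,0]],
    [-1,[-4,-0.25,0],[0,0,0]],
    [-1,[-4,-0.25,0],[0,0,0]],
    [-1,[-4,-0.25,0],[0,0,0]],
    [-1,[-4,-0.25,0],[0,0,0]],
    [-1,[-4,-0.25,0],[0,0,0]],
    [-1,[-4,-0.25,0],[0,0,0]],
    [-1,[-4,-0.25,0],[0,0,0]],
    [-1,[-4,-0.25,0],[0,0,0]],
    [-1,[0,0,0],[0,0,0]]
  ]
}}

```text
clock: 9.58
eef_pos: [0.5319, -0.2464, 0.2005]
tool_rot: [0.671, 0.742, -0.002, -0.001]
ft_force: [0.7, 0.6, -0.4]
grip_width: -0.0001
```

Call:
{"op": "play_rows", "data": {
  "moves": [
    [-1,[-2,-0.1,0],[0,0,0]],
    [-1,[-2,-0.1,0],[0,0,0]],
    [-1,[0,0,0],[0,0,0]],
    [-1,[0,0,0],[0,0,0]]
  ]
}}

```text
clock: 9.92
eef_pos: [0.5346, -0.2799, 0.2011]
tool_rot: [0.669, 0.744, -0.0, -0.002]
ft_force: [-0.1, 0.2, -0.4]
grip_width: -0.0001
```

```bash
python3 -c "
from h import *
wsnap('w4')"
```

```text
[ 0.53460203 -0.27988123  0.20107833] [ 6.68617866e-01  7.43603656e-01 -3.73360656e-04 -1.90059011e-03]
```

View pics/w4.png

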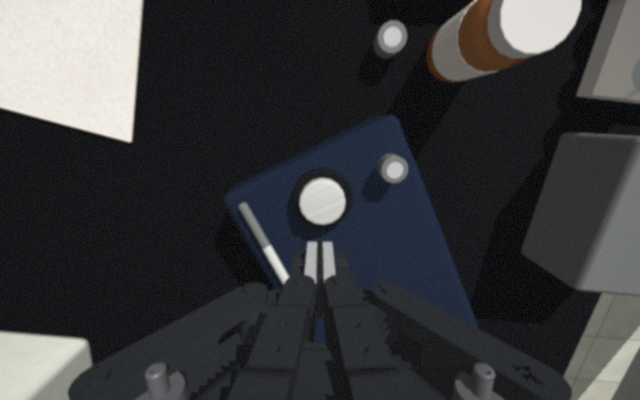

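The start button is centred at (323,201), with a clear approach. The pen is at lower left and the puck at (393,168), both well away.

```bash
python3 -c "
from h import *
print(wray(np.load('pics/w4_T.npy'),323,201,.094))"
```

```text
[ 0.5379918  -0.27848435  0.094     ]
```

Call:
{"op": "play_rows", "data": {
  "moves": [
    [-1,[0.1,0.35,0],[0,0,0]],
    [-1,[0,0,2],[0,0,0]],
    [-1,[0,0,2],[0,0,0]],
    [-1,[0,0,2],[0,0,0]],
    [-1,[0,0,2],[0,0,0]],
    [-1,[0,0,1],[0,0,0]],
    [-1,[0,0,0.5],[0,0,0]],
    [-1,[0,0,0.4],[0,0,0]],
    [-1,[0,0,0],[0,0,0]],
    [-1,[0,0,0],[0,0,0]]
  ]
}}

```text
clock: 10.8
eef_pos: [0.5398, -0.2783, 0.1053]
tool_rot: [0.668, 0.744, 0.0, 0.001]
ft_force: [-0.0, 0.5, 0.1]
grip_width: 0.0003
```

Call:
{"op": "play_rows", "data": {
  "moves": [
    [-1,[0,0,0.3],[0,0,0]],
    [-1,[0,0,0.2],[0,0,0]],
    [-1,[0,0,0],[0,0,0]]
  ]
}}

```text
clock: 11.05
eef_pos: [0.5391, -0.2784, 0.0994]
tool_rot: [0.668, 0.744, 0.0, 0.0]
ft_force: [0.2, -0.2, -0.6]
grip_width: 0.0
```

Next I go down to 86 mm in small steps.

Call:
{"op": "play_rows", "data": {
  "moves": [
    [-1,[0,0,0.3],[0,0,0]],
    [-1,[0,0,0.3],[0,0,0]],
    [-1,[0,0,0.3],[0,0,0]],
    [-1,[0,0,0.2],[0,0,0]],
    [-1,[0,0,0.1],[0,0,0]],
    [-1,[0,0,0],[0,0,0]]
  ]
}}

```text
clock: 11.55
eef_pos: [0.5393, -0.2785, 0.0877]
tool_rot: [0.668, 0.744, 0.0, 0.0]
ft_force: [-0.6, 0.4, 5.1]
grip_width: -0.0004
```

Call:
{"op": "play_rows", "data": {
  "moves": [
    [-1,[0,0,0.1],[0,0,0]],
    [-1,[0,0,0.1],[0,0,0]],
    [-1,[0,0,0],[0,0,0]]
  ]
}}

```text
clock: 11.8
eef_pos: [0.5394, -0.2785, 0.0862]
tool_rot: [0.668, 0.744, 0.0, 0.001]
ft_force: [-0.5, 0.0, 5.5]
grip_width: 0.0001
```

Call:
{"op": "play_rows", "data": {
  "moves": [
    [-1,[0,0,0.1],[0,0,0]],
    [-1,[0,0,0.1],[0,0,0]],
    [-1,[0,0,0],[0,0,0]]
  ]
}}

```text
clock: 12.05
eef_pos: [0.5394, -0.2785, 0.086]
tool_rot: [0.668, 0.744, 0.0, 0.001]
ft_force: [-3.1, 2.0, 15.0]
grip_width: -0.0001
```

The button is at its stop: 15 N at 86 mm, against about 6 N from the spring. Now I lift clear.

Call:
{"op": "play_rows", "data": {
  "moves": [
    [-1,[0,0,-1],[0,0,0]],
    [-1,[0,0,-2],[0,0,0]],
    [-1,[0,0,-2.5],[0,0,0]],
    [-1,[0,0,-2.5],[0,0,0]],
    [-1,[0,0,-2.5],[0,0,0]],
    [-1,[0,0,-2],[0,0,0]],
    [-1,[0,0,0],[0,0,0]],
    [-1,[0,0,0],[0,0,0]],
    [-1,[0,0,0],[0,0,0]]
  ]
}}

```text
clock: 12.8
eef_pos: [0.5384, -0.2779, 0.207]
tool_rot: [0.668, 0.744, -0.0, -0.001]
ft_force: [0.0, 0.5, -1.0]
grip_width: -0.0001
```

```bash
python3 -c "
from h import *
im,d,T=wsnap('w5');K=np.array(bot.camera_info('wrist')['K'])
v,u=np.mgrid[:400,:640]
P=np.stack([(u-K[0,2])/K[0,0]*d,-(v-K[1,2])/K[1,1]*d,-d],-1)@T[:3,:3].T+T[:3,3]
m=(np.hypot(P[...,0]-.538,P[...,1]+.2785)<.012)&(P[...,2]<.11);print('start',np.median(P[m],0),m.sum())
im,d=snap('top','top1');Q=pts('top',d)
for n,x,y in [('sq',.5143,.18),('bar',.519,.117),('rnd',.5255,.056),('pad',.524,.261),('near',.482,.256),('deck',.51,.215)]:
    m=np.hypot(Q[...,0]-x,Q[...,1]-y)<.005; print(n,np.median(Q[m][:,2]).round(4),m.sum())
print(bot.get_obs()['ft_force'])
"
```

```text
[ 0.53840251 -0.27787768  0.20698115] [ 6.67893559e-01  7.44255951e-01 -2.68471777e-04 -1.09610949e-03]
start [ 0.53806828 -0.27830715  0.09457472] 474
sq 0.0604 12
bar 0.0656 10
rnd 0.0654 11
pad 0.0628 9
near 0.0707 12
deck 0.0502 10
[ 0.29295678  0.12320169 -0.65853385]
```

View pics/top1.png

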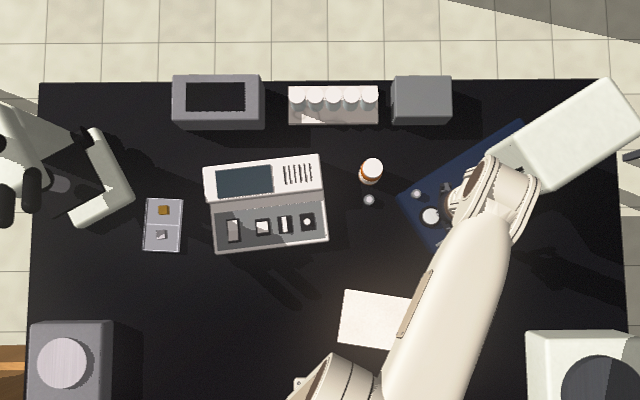

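All three controls are as wanted: the square key is down, the bar and round keys are up, the start button has sprung back, and nothing has moved. The arm is clear at (450,190), so I'm handing in.

```bash
python3 -c "
from h import *
print(bot.job_done())"
```

```text
the job is handed in; nothing more can be done
None
```

I pressed the rocker, then the square key, then the start button, each down to its stop, and handed the job in at about 13 s on the robot's clock.

| Control | At the stop | Last depth check |
|---|---|---|
| Rocker | 62 mm, 10 N | Far half level at about 63 mm, near half raised to 71 mm (on) |
| Square key | 60 mm, 11 N | 60.4 mm (stayed down) |
| Start button | 86 mm, 15 N | 94.6 mm (sprung back up) |

The bar and round keys still read 65–66 mm, so neither was pressed. The bottle, the specimens I could see and the tray with its blocks look unmoved in the last top view. The arm hid the pen and the specimen on the anvil there, but it never went near either. The gripper was clear at 207 mm with no contact force, and none of the checks disagreed.

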